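# Seat the proud headspace vial and start the run

### The arm

A 6-joint arm with a two-finger parallel gripper is mounted at the origin on the work surface. World frame = base frame: x ahead of the robot, y to its left, z up, the work surface at z = 0. Lengths are in mm, angles in rad, forces in N, time in s.
With the tool pointing down it reaches from about 275 to 825 mm from the base axis. Payload 4.9 kg.
Tool frame: the origin (TCP) lies at the very end of the fingers, on their centre line; the grasp point (between the pads) lies 19 mm behind it; z points along the fingers, y is the line along which they close (so a half turn about z gives the same grasp; the last joint's range is limited). The gripper opens to 85 mm and grips with 20 to 120 N. Pads are 22 mm wide; open, the fingers measure 114 mm over their backs; the gripper's body (76 mm by 85 mm) begins 54 mm behind the grasp point. The pads swing forward as they close: fully open they stand 13 mm farther back than shut.
Start: joints at [-0.134, 0.326, -0.193, 1.052, 0, 1.437], TCP at [550.017, 0.009, 231.281] pointing down, gripper open.
Joint ranges: [-2.65, 2.65], [-0.97, 1.79], [-1.3, 1.35], [-1.93, 2.1], [-1.47, 1.37], [-3.14, 3.14]. Speed limits (rad/s): [2.57, 2.57, 3.14, 3.14, 3.14, 3.14].

### API

Orientations are given as [roll, pitch, yaw] about the fixed x, y, z axes, in that order (R = Rz(yaw) Ry(pitch) Rx(roll)).
In Python, from bench import bot, solve_ik, imaging gives the robot as it stands. Calls block until the motion is done:
- bot.move_ptp(position, orientation): joint-space move of the TCP to a pose.
- bot.movel(position, rot=None, max_speed=150, threshold=None): straight line of the TCP; rot=None keeps the orientation; max_speed is the mean speed in mm/s. With threshold (N) it stops when the force on the tool has changed by that much, and returns True; else False.
- bot.move_j(angles): joint-space move.
- bot.grip(opening, effort=None): opening from 0.0 (shut) to 1.0 (fully open); effort is the grip in N (None keeps the last); returns when the fingers have stopped.
- bot.dwell(seconds).
- solve_ik(position, orientation): joint angles nearest the present ones, or None.
- bot.get_state(): the state.
- imaging.capture(name): name is "scene" or "side" or "wrist"; returns the picture (480x640x3 uint8, blue, green, red); there is no depth.
- imaging.camera_model(name): a dict with "K" (3x3 intrinsics, pixels), "position" and "rotation" of the camera in the world. Camera axes: x right, y up, looking along -z (the intrinsics and any distortion apply to the point x, -y, -z); pixel columns grow to the right and rows downward; lengths in mm; the calibration is good to about 2 mm. A picture is of the moment at which its call begins: read the wrist's pose just before it. camera_model takes no time and is no camera call; for the wrist camera it gives the pose at the moment of the call.
A pose or a line that the arm cannot do raises bot.IKError and nothing moves.
- bot.sign_off(): hands the job in; it is judged then, once.
The state is a dict: "t": time; "qpos": joint angles; "joint_velocities": joint speeds; "effort": joint torques, N m; "tcp_pos": TCP position; "orientation": TCP orientation; "contact_force": force on the tool from outside, world axes, zero at the start; "wrist_torque": the same for the moment, N m; "opening": opening from 0.0 (shut) to 1.0 (fully open); "gripper_force": force on a finger pad.
Only numpy, scipy, OpenCV 4.12 (cv2) and the standard library are available. Lean on these libraries where they do the work, as an engineer would, in place of code of your own. Each camera call takes 0.05 s, during which the arm holds its last target. There are 200 camera calls.

### The job

The blue-capped vial is standing proud in the heating block: press its cap gently down with your fingertips until the vial is fully home, level with the others, then press the green start key on the control pad and let it go. Do not grip or lift anything, and leave the other vials, the grey and red keys and the glassware on the bench untouched.

Things in the scene. Friction and masses are not known exactly. Their poses are not given: they have to be found in the camera images.
- block: White bench-top vial heating block, 260 mm (x) by 250 mm (y), fixed, dark purple panel towards its -x side. Its bare aluminium face, 104 by 200 mm, is 85 mm above its underside and holds 2 rows (along x) by 4 columns (along y) of holes 48 mm apart, the grid centred 40 mm along +x from the body's origin; five holes hold vials in any arrangement, three are empty. Origin: centre of its underside on the bench; z up
- vial_blue_cap (a point): Centre of the top of the bright blue crimp cap (21 mm across) of the one glass vial, 22.5 mm across and 75 mm tall, that stands 8 to 12 mm higher than the other vials in the heating block. Fully home, this point is 30 mm above the aluminium face (115 mm above the block's underside), level with the other caps. z up
- vial_blue (a joint): How far the blue-capped vial has been pushed down into its hole, m: it starts between 0 and 0.004, is fully home (foot on the bottom of its hole, a hard stop) at 0.012, and falls if the vial is pulled up. A rubber grommet grips it: it takes about 5 N to slide and stays where it is left
- pad: White wedge-shaped control pad, 130 mm (x) by 200 mm (y), fixed, 29 mm high at its front (-x) and 55 mm at its back, face sloping 0.2 rad towards -x. Small blue screen at the back, a row of three round keys 25 mm across and 52 mm apart (along y) near the front. Origin: centre of its underside on the bench; z up
- start_key_top (a point): Centre of the top of the green start key, the middle key of the row; 25 mm across, standing 8 mm out of the face, 42 mm above the bench. Its z axis points out of the key (0.2 rad from vertical, leaning to the pad's -x)
- start_key (a joint): Travel of the green start key, m: 0 released, 0.004 fully pressed (hard stop). Sprung: starts to move at about 2 N, fully down at about 5 N, returns when let go
- mode_key_top (a point): Centre of the top of the dark grey mode key, 52 mm from the green key on the pad's +y side; same size and height. To be left alone
- mode_key (a joint): Travel of the grey mode key, m, as for the start key
- stop_key_top (a point): Centre of the top of the red stop key, 52 mm from the green key on the pad's -y side; same size and height. To be left alone
- stop_key (a joint): Travel of the red stop key, m, as for the start key
- vial_s1: Glass vial with a silver crimp cap, 22.5 mm across, 75 mm tall, standing in a hole of the heating block and already fully home: cap top 30 mm above the block's aluminium face. It can be pulled up out of the block but not pushed lower. To be left alone. Origin: centre of its underside, z up
- vial_s2: Glass vial with a silver crimp cap, 22.5 mm across, 75 mm tall, standing in a hole of the heating block and already fully home: cap top 30 mm above the block's aluminium face. It can be pulled up out of the block but not pushed lower. To be left alone. Origin: centre of its underside, z up
- vial_s3: Glass vial with a silver crimp cap, 22.5 mm across, 75 mm tall, standing in a hole of the heating block and already fully home: cap top 30 mm above the block's aluminium face. It can be pulled up out of the block but not pushed lower. To be left alone. Origin: centre of its underside, z up
- vial_red: Glass vial with a red crimp cap, 22.5 mm across, 75 mm tall, standing in a hole of the heating block and already fully home: cap top 30 mm above the block's aluminium face. It can be pulled up out of the block but not pushed lower. To be left alone. Origin: centre of its underside, z up
- flask: Loose clear conical flask, 64 mm across its foot, 108 mm tall, standing on the bench. Origin: centre of its underside
- reagent: Loose amber bottle with black cap, 64 mm across, 145 mm tall, standing on the bench. Origin: centre of its underside
- beaker: Loose clear beaker, 68 mm across, 90 mm tall, standing on the bench. Origin: centre of its underside
- spare_vial: Loose glass vial with a silver cap, 22.5 mm across, 75 mm tall, standing on the bench between the heating block and the control pad. Origin: centre of its underside
Mind the look-alikes: they are no part of the job. There is more than one size of the reagent; the job needs the middle-sized.

How it is judged:
By the outcome, as a careful person would: the job done as asked, in the order asked, and still so for the second after the job is handed in, with the robot touching nothing.
It also fails if it takes over 45 s, if anything falls off the work surface, if the arm or the gripper's body presses on something with over 40 N, if the wrist force passes 120 N, or if a joint passes its speed limit or range.

## Working session

There is one attempt and no reset: what is moved stays moved. The work goes in short steps, each a Python script; the robot and the scene stay as the last script left them, time stands still between calls to the robot, and variables do not carry over. Pictures are saved under pics/ and viewed, at most 10 in all, crops included, and the job is handed in when it is done.

```bash
mkdir -p pics
python3 - <<'E'
from bench import bot, imaging
import cv2,numpy as np
for n in ["scene","side","wrist"]:
    m=imaging.camera_model(n); cv2.imwrite(f"pics/{n}0.png",imaging.capture(n))
    print(n,{k:np.round(v,3).tolist() if not isinstance(v,str) else v for k,v in m.items()})
print(bot.get_state())
E
```

```text
scene {'K': [[465.96, 0.0, 320.909], [0.0, 465.96, 232.896], [0.0, 0.0, 1.0]], 'position': [1258.54, 290.311, 920.033], 'rotation': [0.719, -0.005, 1.961]}
side {'K': [[539.606, 0.0, 322.116], [0.0, 539.606, 237.186], [0.0, 0.0, 1.0]], 'position': [254.357, -866.746, 1274.251], 'rotation': [0.687, 0.006, -0.363]}
wrist {'K': [[419.053, 0.0, 319.492], [0.0, 419.053, 238.363], [0.0, 0.0, 1.0]], 'position': [550.224, 80.982, 373.458], 'rotation': [-0.323, 0.002, 0.0]}
{'t': 0.15, 'qpos': array([-1.34183593e-01,  3.26766059e-01, -1.93356584e-01,  1.05200204e+00,
        2.76953692e-05,  1.43661928e+00]), 'joint_velocities': array([ 1.59716694e-03, -2.89578571e-03,  3.07164538e-03, -3.76658889e-04,
       -7.58992511e-05, -4.97544289e-04]), 'effort': array([ 1.04211274e-03, -4.43704247e+01,  2.62664723e+01,  1.04285317e-02,
       -1.23322516e-04, -3.51401161e-05]), 'tcp_pos': array([5.49557455e+02, 8.87018218e-02, 2.30684931e+02]), 'orientation': array([-3.14027994e+00, -2.05147487e-04,  1.57078963e+00]), 'contact_force': array([-0.06828139, -0.21763658, -0.14784789]), 'wrist_torque': array([ 0.01714645,  0.04034113, -0.027478  ]), 'gripper_force': 0.0, 'opening': 1.001190049940109}
```

View pics/scene0.png

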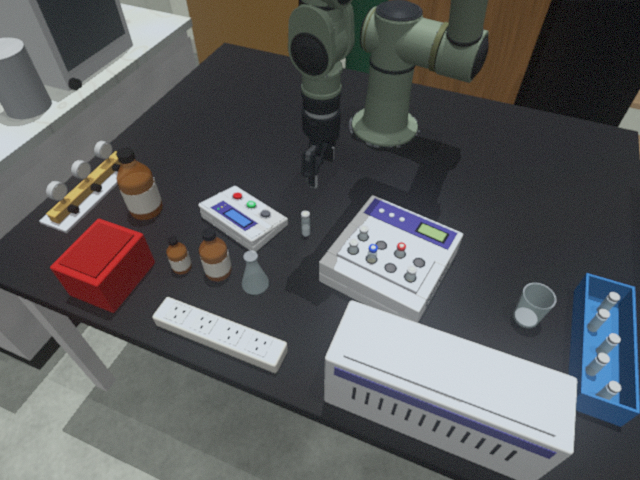

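View pics/side0.png

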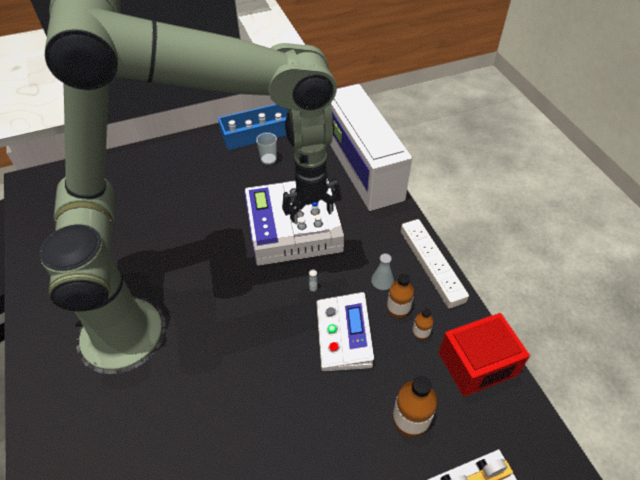

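The scene picture shows the heating block with a blue cap near (373,248), a red cap at (401,246) and silver caps around them. The pad's green key is at (251,205), red at (238,196) and grey at (265,213). Other blue items that could be mistaken for the cap are the rack (610,340) and the pad screen (235,215), and the green LCD (432,232) could pass for the key. I'll check with a close crop.

```bash
cat > h.py <<'E'
import numpy as np, cv2
from scipy.spatial.transform import Rotation as Ro
from bench import imaging
def ray(m,uv):
    K=np.array(m["K"]); d=np.linalg.inv(K)@[uv[0],uv[1],1]
    return Ro.from_euler('xyz',m["rotation"]).as_matrix()@(d*[1,-1,-1])
def onz(m,uv,z):
    d=ray(m,uv);p=np.array(m["position"]);return p+d*(z-p[2])/d[2]
def proj(m,P):
    c=Ro.from_euler('xyz',m["rotation"]).as_matrix().T@(np.array(P,float)-m["position"])
    q=np.array(m["K"])@(c*[1,-1,-1]); return q[:2]/q[2]
E
python3 - <<'E'
from h import *
for n in ["scene","side"]:
    m=imaging.camera_model(n); print(n,proj(m,[550,0,231]),proj(m,[0,0,0]))
a=cv2.imread("pics/scene0.png")
b=cv2.resize(a[185:315,310:470],None,fx=5,fy=4.6,interpolation=cv2.INTER_CUBIC) if 0 else cv2.resize(a[195:315,310:470],None,fx=5,fy=5,interpolation=cv2.INTER_CUBIC)
cv2.imwrite("pics/c1.png",b)
s=cv2.imread("pics/side0.png")
top=cv2.resize(a[180:260,195:325],None,fx=5,fy=5,interpolation=cv2.INTER_CUBIC)
cv2.imwrite("pics/c2.png",top)
E
```

```text
scene [319.89884835 176.97709029] [383.51997325 125.57542225]
side [312.13683149 219.47506889] [120.87878954 332.01900133]
```

View pics/c1.png

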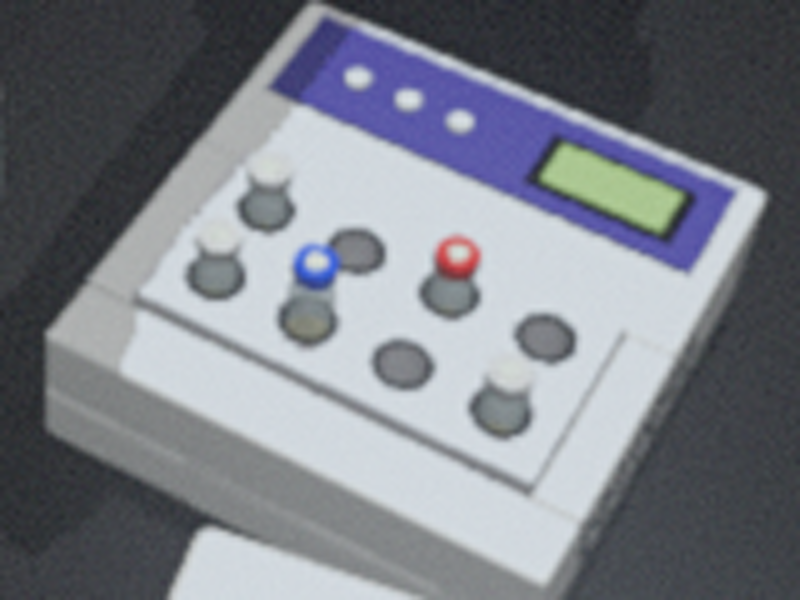

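View pics/c2.png

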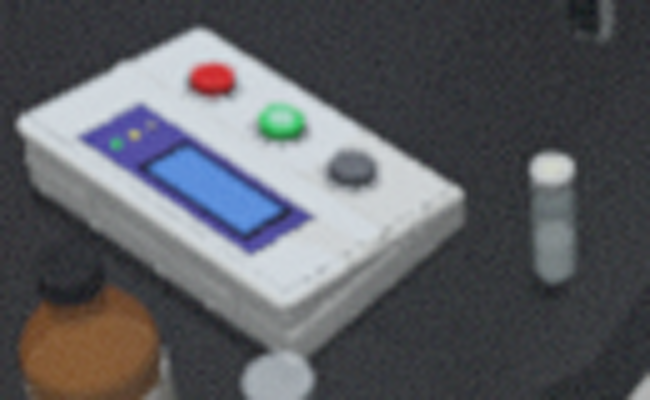

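The blue-capped vial is at crop (316,262), standing proud in the outer row, second column. The green key is at crop (282,119), between red (212,77) and grey (352,167). Next I fit the block and pad poses, then go above the cap.

Run:
```python
from h import *
from scipy.optimize import least_squares
m=imaging.camera_model("scene")
f=lambda u,v:((u+.5)/5-.5+310,(v+.5)/5-.5+195)
pts=[((16,-24,85),(357,250)),((64,24,85),(403,364)),((16,72,85),(546,338)),((16,-72,115),(268,165)),((64,-72,115),(218,234)),((64,72,115),(508,370)),((16,24,115),(457,252))]
def T(p,P): 
    c,s=np.cos(p[2]),np.sin(p[2]); return [p[0]+c*P[0]-s*P[1],p[1]+s*P[0]+c*P[1],P[2]]
r=least_squares(lambda p:np.concatenate([proj(m,T(p,P))-f(*u) for P,u in pts]),[550,150,0])
print("block",r.x,np.round(r.fun,1)); 
print("cap grid",T(r.x,(64,-24,125)))
for z in (123,125,127): print("cap ray",onz(m,f(316,259),z))
g=lambda u,v:((u+.5)/5-.5+195,(v+.5)/5-.5+180)
K={k:onz(m,g(*u),42) for k,u in dict(green=(282,118),grey=(352,165),red=(212,76)).items()}
print(K, np.linalg.norm(K['grey']-K['red'])); d=K['grey']-K['red']; print("padyaw",np.arctan2(-d[0],d[1]))
s=imaging.camera_model("side"); print("side green px", proj(s,K['green']), onz(s,(332.5,328),42))
```

```text
block [ 5.50088314e+02  1.84993394e+02 -1.71171694e-01] [-0.3  0.1 -0.3  0.  -0.3 -0.   0.3  0.3  0.1 -0.2  0.3 -0.   0.1 -0.1]
cap grid [np.float64(609.0649200542068), np.float64(150.44256315861398), 125]
cap ray [604.99966189 149.99126476 123.        ]
cap ray [606.63959452 150.34336908 125.        ]
cap ray [608.27952716 150.6954734  127.        ]
{'green': array([ 521.21168316, -208.70352295,   42.        ]), 'grey': array([ 537.72729876, -158.91390492,   42.        ]), 'red': array([ 507.46948517, -258.47670151,   42.        ])} 104.05904932870581
padyaw -0.2950371742162344
side green px [330.80326968 326.78112499] [ 524.00981723 -213.6340311    42.        ]
```

Run:
```python
from h import *
from bench import bot
bot.grip(0.0)
bot.move_ptp([609,150.5,220],[np.pi,0,np.pi/2-.171])
bot.movel([609,150.5,160],max_speed=80)
s=bot.get_state(); m=imaging.camera_model("wrist"); im=imaging.capture("wrist"); cv2.imwrite("pics/w1.png",im)
print(s["tcp_pos"],s["contact_force"],s["t"],m["position"],m["rotation"])
np.save("m.npy",m,allow_pickle=True); print(proj(m,[609,150.5,125]),proj(m,s["tcp_pos"]))
```

```text
[609.39148498 150.46516706 160.51451269] [-0.56502852  0.243105    0.46966065] 2.5083 [623.6985152  230.21332414 303.39169767] [-0.32312848 -0.00091163 -0.17079451]
[317.12967301 281.82149971] [317.73838123 320.13702448]
```

View pics/w1.png

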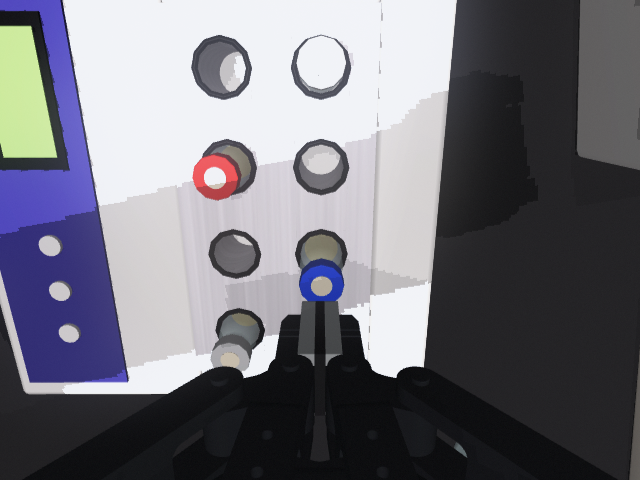

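The blue cap is centred at (321,285), in line with the fingertips at (319,310) and about 1.5 mm from the estimate. I'll make that small correction and press.

Run:
```python
from h import *
from bench import bot
bot.movel([610.3,149.5,132],max_speed=60)
bot.dwell(.3)
for z,v,th in ((118.5,12,15),(110,6,15)):
    h=bot.movel([610.3,149.5,z],max_speed=v,threshold=th); s=bot.get_state(); print(h,s["tcp_pos"],s["contact_force"],s["t"])
    if h: break
```

```text
False [610.41283032 149.51092775 118.64665622] [-0.70033724 -0.69679906  4.13846817] 4.75
True [610.48508879 149.51186668 115.03780345] [-0.82787829 -0.07685543  3.97420775] 5.6583
```

Run:
```python
from h import *
from bench import bot
h=bot.movel([610.3,149.5,110],max_speed=5,threshold=18); s=bot.get_state(); print(h,s["tcp_pos"],s["contact_force"],s["t"])
bot.movel([610.3,149.5,160],max_speed=60)
m=imaging.camera_model("wrist"); im=imaging.capture("wrist")
print([proj(m,[610.3,149.5,z]) for z in (115,118)])
w=cv2.resize(im[130:390,180:380],(400,520))
# approach start key: tool z = -key normal
yaw=-.295; a=.2
Rp=Ro.from_euler('z',yaw)
n=Rp.apply([-np.sin(a),0,np.cos(a)])
ypad=Rp.apply([0,1,0])
best=None
s=bot.get_state()
for sg in (1,-1):
  for yt in (ypad, np.cross(n,ypad)):
    y=sg*yt; z=-n; R=np.column_stack([np.cross(y,z),y,z]); e=Ro.from_matrix(R).as_euler('xyz')
    from bench import solve_ik
    print(sg,e,solve_ik(list(np.array([521.5,-210,42])+60*n),list(e)))
cv2.imwrite("pics/w2.png",w)
```

```text
True [610.49459749 149.55711577 115.03576301] [-1.79343769 -0.44799769  6.23495784] 6.2833
[array([318.33996214, 273.71860639]), array([318.34306901, 276.20650574])]
1 [3.14159265 0.2        2.84659265] [-0.54642997  0.32858776 -0.59371214  0.45462607  0.04944693 -0.24662078]
1 [-2.94159265  0.         -1.86579633] [-0.54642997  0.32858776 -0.59371214  0.45462607  0.04944693 -1.81741711]
-1 [ 3.14159265 -0.2        -0.295     ] [-0.54642997  0.32858776 -0.59371214  0.45462607  0.04944693  2.89497187]
-1 [2.94159265 0.         1.27579633] [-0.54642997  0.32858776 -0.59371214  0.45462607  0.04944693  1.32417555]
```

View pics/w2.png

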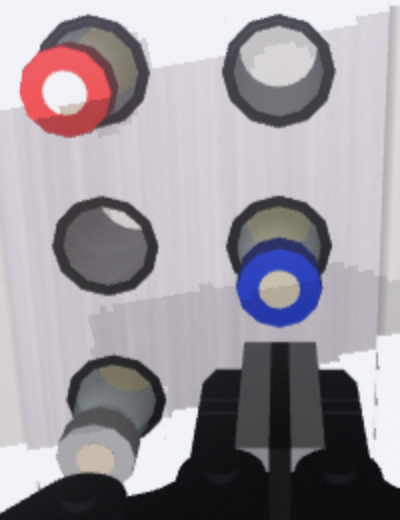

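The blue cap is at (279,288) in the crop, i.e. full-frame (319.5,274). That matches the 115 mm height, so the vial is home. Next is the key.

Run:
```python
from h import *
from bench import bot
yaw=-.295; n=Ro.from_euler('z',yaw).apply([-np.sin(.2),0,np.cos(.2)])
e=[2.94159265,0,1.27579633]; k=np.array([521.8,-210,42])
bot.movel([610.3,149.5,230],max_speed=150)
bot.move_ptp(list(k+170*n),e)
bot.movel(list(k+40*n),max_speed=100)
s=bot.get_state(); m=imaging.camera_model("wrist"); im=imaging.capture("wrist"); cv2.imwrite("pics/w3.png",im)
print(s["tcp_pos"],s["contact_force"],s["t"],proj(m,k),proj(m,k+[5,0,0]),proj(m,k+[0,5,0]),proj(m,s["tcp_pos"]))
```

```text
[ 514.5642642  -207.90892078   81.81283463] [-0.45715668  0.7256604  -0.35929613] 10.6833 [316.61628462 277.41185325] [326.44966928 273.80278758] [313.5747906  268.34599992] [317.42791693 320.47895453]
```

View pics/w3.png

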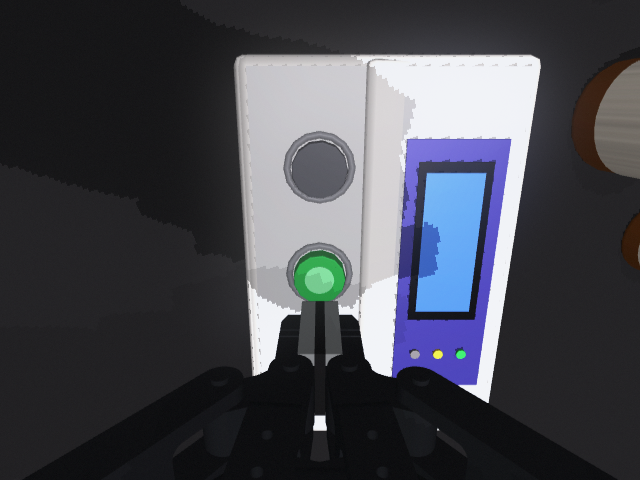

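The green key is centred at (319,279), in line with the fingertips, and the grey key is well clear at (320,168). Pressing now.

Run:
```python
from h import *
from bench import bot
yaw=-.295; n=Ro.from_euler('z',yaw).apply([-np.sin(.2),0,np.cos(.2)])
k=np.array([521.8,-210.3,42])
bot.movel(list(k+8*n),max_speed=60); bot.dwell(.3)
h=bot.movel(list(k-8*n),max_speed=8,threshold=12); s=bot.get_state(); print(h,(s["tcp_pos"]-k)@n,s["contact_force"],s["t"])
bot.dwell(.3); s=bot.get_state(); print((s["tcp_pos"]-k)@n,s["contact_force"])
bot.movel(list(k+60*n),max_speed=60); 
m=imaging.camera_model("wrist"); im=imaging.capture("wrist")
cv2.imwrite("pics/w4.png",np.hstack([cv2.resize(im,(400,300)),cv2.resize(imaging.capture("scene"),(400,300))])); print(bot.get_state()["t"])
```

```text
True -3.6598217453882214 [-1.75006419  0.40316904  5.55753447] 13.1083
-3.656880740642376 [-2.40393514  0.60039305  6.36772078]
14.725
```

View pics/w4.png

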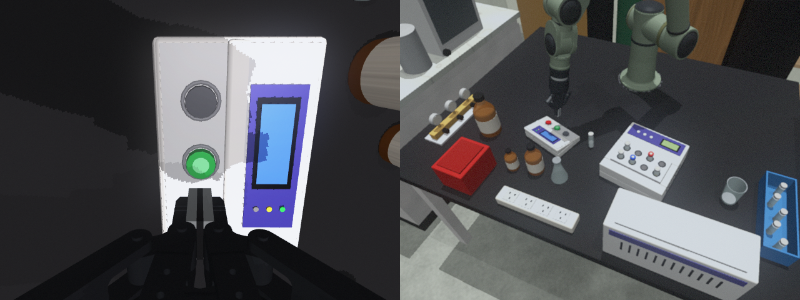

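The key is released, and everything else in the scene stands where it was. The press ended on the hard stop: over 12 N at about 3.7 mm of travel, then 6.8 N held.

```bash
python3 -c "
from bench import bot
print(bot.sign_off())"
```

```text
the job is handed in; nothing more can be done
None
```

The blue-capped vial is pressed fully home (cap top at 115 mm, level with the others), the green start key was then pressed to its stop and released, nothing else was touched, and the job was handed in at about 15 s of the 45 s allowed.

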